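# Put the wedding bangles away on their two rollers

## Robot

A 7-joint arm with a two-finger parallel gripper is mounted at the origin on the work surface. World frame = base frame: x ahead of the robot, y to its left, z up, the work surface at z = 0. Lengths are in m, angles in rad, forces in N, time in s.
With the tool pointing down it reaches from about 0.35 to 0.9 m from the base axis. Payload 8.1 kg.
Tool frame: the origin (TCP) lies between the finger pads; the fingertips stand 17 mm ahead of it and the grasp point (between the pads) lies 2 mm behind it; z points along the fingers, y is the line along which they close (so a half turn about z gives the same grasp; the last joint's range is limited). The gripper opens to 92 mm and grips with 3 to 60 N. Pads are 19 mm wide; open, the fingers measure 130 mm over their backs; the gripper's body (75 mm by 190 mm) begins 47 mm behind the grasp point.
Start: joints at [-1.292, 0.434, 0.025, 1.573, -0.012, 1.134, -0.075], TCP at [0.233, 0.58, 0.244] pointing down, gripper open.
Joint ranges: [-2.62, 2.62], [-0.44, 2.09], [-1.27, 1.32], [0.08, 2.57], [-1.32, 4.46], [0.12, 2], [-2.74, 2.74]. Speed limits (rad/s): [2.22, 2.22, 3.01, 3.01, 3.14, 3.14, 3.14].

## Interface

Orientations are given as a rotation vector (axis times angle).
In Python, from cell import observe, get_image, calibration, sign_off, look_for, regions_of, landmark_of gives the robot as it stands.
- The arm moves only by the tool jog_arm, never from a script. Its argument "plan" is a list of rows, each an object with "offset": the shift along the tool's x, y, z normalised to -1 to 1, where 1 is 0.15 m, a list of three; "twist": the turn, a rotation vector about the tool's x, y, z normalised to -1 to 1, where 1 is 2 pi rad, a list of three; "fingers": the gripper command: -1 is shut, 1 is fully open, values between are in proportion. In form: [{"offset": [x, y, z], "twist": [ax, ay, az], "fingers": fingers}, ...]. A call has 1 to 20 rows; each row is the pose to reach, as a shift and turn from the pose commanded when the call began, along the tool's axes at that moment, turning the shorter way round; what a row does not reach only later rows make up. A row lasts 1/8 s, in which the tool goes at most 62.5 mm and 10.7 degrees, less where a joint would pass 70% of its speed; a pose out of reach is approached as far as the arm can. A call with a number of a shift or a turn outside -1 to 1 is refused whole. A call with a gripper value outside its range is refused whole. The fingers move at their own pace and stop on an object; "newtons" is the grip in N (left out, the last holds). Time passes only in rows, so rows that repeat a pose let the fingers close. It gives the time, the measured TCP pose, the force, the opening and the grip force at its end, in the units of the state.
- observe(): the state, without advancing time (a new reading comes with each control period).
- get_image(name): name is "side" or "top" or "wrist"; returns the picture (384x512x3 uint8, red, green, blue); there is no depth.
- calibration(name): a dict with "fov_y" (degrees; the focal length in pixels is half the picture's height over the tangent of half this angle, whatever the lens; pixels are square), "cx", "cy" (the principal point, pixels), "position" and "attitude" of the camera in the world. Camera axes: x right, y down, z forward; pixel columns grow to the right and rows downward; lengths in m; the calibration is good to about 2 mm. A picture is of the moment at which its call begins: read the wrist's pose just before it. calibration takes no time and is no camera call; for the wrist camera it gives the pose at the moment of the call.
- sign_off(): hands the job in; it is judged then, once.
Trained networks look in the newest picture that a camera, given by its name, has taken for a name from the list of things; names that differ only in an ending like _2 or _b are one class to them, and where a whole thing is asked for, a point or a joint stands for the part that bears it (a point fixed in the world has none). Each returns a list of dicts, best first, with "conf" (0 to 1); they miss things now and then, are a little off and sometimes report something else, mostly with a low value. They report only what shows in the picture. A call takes as long as a camera call. They do not tell look-alikes from the thing itself.
- look_for(thing, camera): "box" ([left, top, width, height] as shares, 0 to 1, of the picture: columns of its width, rows of its height, round what is visible of it).
- regions_of(thing, camera): "region" (384x512 bool, what is visible of it) and "box" ([left, top, width, height] as shares, 0 to 1, of the picture: columns of its width, rows of its height, round what is visible of it).
- landmark_of(thing, camera): "at" ([row, column] as shares, 0 to 1, of the picture: columns of its width, rows of its height: a listed point, or the origin of a listed thing).
The state is a dict: "clock": time; "joints": joint angles; "dq": joint speeds; "joint_efforts": joint torques, N m; "position": TCP position; "ee_rot": TCP orientation; "force": force on the tool from outside, world axes, zero at the start; "ft_torque": the same for the moment, N m; "width": opening from 0.0 (shut) to 1.0 (fully open); "gripper_force": force on a finger pad.
Only numpy, scipy, OpenCV 4.12 (cv2) and the standard library are available. Lean on these libraries where they do the work, as an engineer would, in place of code of your own. Each camera call takes 0.05 s, during which the arm holds its last target. There are 200 camera calls.

## Task

Put the five loose bangles on the two upright wooden rollers. The mother's three big ones go on the thick roller, the broad kangan at the bottom, the square bangle on it and the round-rod bangle on top; the daughter's two small ones go on the thin roller, the broad one at the bottom and the round-rod one on top. Lower each bangle down over its roller instead of dropping it, leave them all lying flat and let go, and do not push or tip the compact mirror, the attar vial or the cream jar.

Things in the scene. Friction and masses are not known exactly. Their poses are not given: they have to be found in the camera images.
- kangan: Mother's broad kangan: a gold-coloured brass ring, a tall plain round band with thin flat walls: outside diameter 64, hole 54, wall 5, height 20 mm (the tallest of the bangles). 42 to 84 g. Lies flat on the table. Origin: centre of the hole, at the underside; z up, along the ring's axis.
- square: Mother's square bangle: a gold-coloured brass ring, square outside and inside with cut corners: outside 60 mm between opposite sides and 74 mm between opposite cut corners, hole 40 mm between opposite sides, wall 10, height 12 mm. 35 to 70 g. Lies flat on the table. Its sides face its own +x, -x, +y and -y. Origin: centre of the hole, at the underside; z up, along the ring's axis.
- rod_big: Mother's round-rod bangle: a gold-coloured brass ring bent from round rod 12 mm thick: outside diameter 62, hole 38, height 12 mm. 31 to 63 g. Lies flat on the table. Origin: centre of the hole, at the underside; z up, along the ring's axis.
- band_small: Daughter's small broad bangle: a gold-coloured brass ring, a plain round band with thin flat walls like the kangan but smaller: outside diameter 48, hole 38, wall 5, height 16 mm. 22 to 45 g. Lies flat on the table. Origin: centre of the hole, at the underside; z up, along the ring's axis.
- rod_small: Daughter's small round-rod bangle: a gold-coloured brass ring bent from round rod 9 mm thick: outside diameter 52, hole 34, height 9 mm. 18 to 37 g. Lies flat on the table. Origin: centre of the hole, at the underside; z up, along the ring's axis.
- roller_thick: Thick upright bangle roller, dark brown wood, fixed: round foot 84 mm across, 16 mm high, with an upright roller of diameter 24 mm in its middle rising 48 mm above the foot (domed top 64 mm above the table). Bangles lie round it on the foot's flat top: underside of the first 16, of the second 36, of the third 48 mm above the origin. Origin: centre of its underside, on the table; z up.
- roller_thin: Thin upright bangle roller, dark brown wood, fixed: round foot 70 mm across, 14 mm high, with an upright roller of diameter 15 mm in its middle rising 34 mm above the foot (domed top 48 mm above the table). Bangles lie round it on the foot's flat top: underside of the first 14, of the second 30 mm above the origin. Origin: centre of its underside, on the table; z up.
- compact: Aluminium compact mirror standing open, loose on the table: a round pan 62 mm across and 9 mm thick, hinged on its +x side to a round lid of 62 mm that leans back and rises to 71 mm above the table, about 55 mm from the pan's centre at its farthest. To be left alone. Origin: centre of the pan's underside.
- vial: Stoppered glass attar vial with brass bands and an amber glass stopper, empty, loose, upright: diameter 28, height 64 mm. To be left alone. Origin: centre of its underside.
- jar: Cream jar, white with a pink screw lid, loose: diameter 53, height 42 mm. To be left alone. Origin: centre of its underside.
Things that resemble listed ones, but are neither listed nor needed, are in the scene too. What is shaped like the rod_big but blue is not meant. Leave any turquoise look-alike of the rod_small alone.

How it is judged:
At the end, for the whole second after the job is handed in: Each bangle is round its own roller (centres within 14 mm), its underside within 4 mm of its stated height above the roller's origin (thick: kangan 16, square 36, round-rod 48 mm; thin: broad 14, round-rod 30 mm), flat within 0.12 rad, right way up and at rest (0.02 m/s, 0.2 rad/s) (horizontal distance between each of kangan, square, rod_big and roller_thick below 0.014 m and z of kangan in the frame of roller_thick between 0.012 and 0.02 m and angle between each of kangan, square, rod_big, band_small, rod_small's own z axis and vertical below 0.12 rad and linear speed of each of kangan, square, rod_big, band_small, rod_small below 0.02 m/s and angular speed of each of kangan, square, rod_big, band_small, rod_small below 0.2 rad/s and z of square in the frame of roller_thick between 0.032 and 0.04 m and z of rod_big in the frame of roller_thick between 0.044 and 0.052 m and horizontal distance between each of band_small, rod_small and roller_thin below 0.014 m and z of band_small in the frame of roller_thin between 0.01 and 0.018 m and z of rod_small in the frame of roller_thin between 0.026 and 0.034 m); the robot touches nothing.
It fails at once if the compact mirror is pushed more than 30 mm or tipped over (distance of compact from where it was at the start of the episode above 0.03 m or angle between compact's own z axis and vertical above 0.5 rad).
It fails at once if the attar vial is pushed more than 30 mm or tipped over (distance of vial from where it was at the start of the episode above 0.03 m or angle between vial's own z axis and vertical above 0.5 rad).
It fails at once if the cream jar is pushed more than 30 mm or tipped over (distance of jar from where it was at the start of the episode above 0.03 m or angle between jar's own z axis and vertical above 0.5 rad).
It fails at once if a bangle is dropped: it moves faster than 0.7 m/s (a free fall of 25 mm) while no finger holds it ((linear speed of kangan above 0.7 m/s and contact force between the fingers and kangan below 0.05 N) or (linear speed of square above 0.7 m/s and contact force between the fingers and square below 0.05 N) or (linear speed of rod_big above 0.7 m/s and contact force between the fingers and rod_big below 0.05 N) or (linear speed of band_small above 0.7 m/s and contact force between the fingers and band_small below 0.05 N) or (linear speed of rod_small above 0.7 m/s and contact force between the fingers and rod_small below 0.05 N)).
It also fails if it takes over 122 s, if anything falls off the work surface, if the arm or the gripper's body presses on something with over 40 N, if the wrist force passes 120 N, or if a joint passes its speed limit or range.

## Working session

There is one attempt and no reset: what is moved stays moved. The work goes in short steps, Python scripts to look and compute and a tool call to move; the robot and the scene stay as the last step left them, time stands still between calls to the robot, and variables do not carry over. Pictures are saved under pics/ and viewed, at most 14 in all, crops included, and the job is handed in when it is done.

Besides the shell and the picture viewer there is one more tool, called after "Request:" by a JSON object that holds its "fn" and its "kwargs", one argument or row to a line. jog_arm: Moves the arm, as the interface text tells. Scaled input: -1 to 1 covers 0.15 m each way for a shift and 2 pi rad each way for a turn. Its arguments: {"type":"object","properties":{"plan":{"type":"array","items":{"type":"object","properties":{"offset":{"type":"array","items":{"type":"number","minimum":-1,"maximum":1}},"twist":{"type":"array","items":{"type":"number","minimum":-1,"maximum":1}},"fingers":{"type":"number"}}}},"newtons":{"type":"number"}},"required":["plan"]}

```bash
mkdir -p pics; ls; cat > h.py <<'E'
import numpy as np, cv2, json
from scipy.spatial.transform import Rotation as R
from cell import *
def cam(n):
    c=calibration(n); f=192/np.tan(np.radians(c["fov_y"])/2)
    a=np.array(c["attitude"],float)
    M=a if a.shape==(3,3) else (R.from_rotvec(a).as_matrix() if a.size==3 else R.from_quat(a).as_matrix())
    return f,c["cx"],c["cy"],np.array(c["position"]),M
def toworld(C,u,v,z):
    f,cx,cy,p,M=C
    d=M@np.array([(u-cx)/f,(v-cy)/f,1]); return p+d*(z-p[2])/d[2]
def topix(C,P):
    f,cx,cy,p,M=C; q=M.T@(np.array(P)-p); return cx+f*q[0]/q[2],cy+f*q[1]/q[2]
def save(n,fn):
    im=get_image(n); cv2.imwrite(fn,im[:,:,::-1]); return im
E
python3 - <<'E'
from h import *
for n in("top","side","wrist"):
    print(n,calibration(n)); 
save("top","pics/top0.png")
print(observe())
C=cam("top")
for t,h in dict(kangan=.0,square=0,rod_big=0,band_small=0,rod_small=0,roller_thick=0,roller_thin=0,compact=0,vial=0,jar=0).items():
    for r in landmark_of(t,"top"):
        u,v=r["at"][1]*512,r["at"][0]*384
        print(t,round(r["conf"],2),round(u),round(v),toworld(C,u,v,h).round(3))
E
```

```text
pics
top {'fov_y': 48.13966577373862, 'cx': 254.87629759122925, 'cy': 188.85678527723377, 'position': array([0.39866938, 0.02127738, 1.1356558 ]), 'attitude': array([-2.18258611,  2.17417821, -0.10098938])}
side {'fov_y': 51.840634729572024, 'cx': 252.41065924013046, 'cy': 187.02772993453823, 'position': array([ 0.39380337, -0.70090731,  0.62549038]), 'attitude': array([-2.26556319,  0.19426943, -0.07390024])}
wrist {'fov_y': 70.13067287026317, 'cx': 252.61564565862594, 'cy': 191.2195079064244, 'position': array([0.16429468, 0.60770558, 0.38393659]), 'attitude': array([2.40418324, 1.62662589, 0.22414384])}
{'clock': 0.05, 'joints': array([-1.29160394,  0.4352115 ,  0.02495636,  1.57408547, -0.01158547,
        1.13398985, -0.07510857]), 'dq': array([ 1.50545748e-03, -1.11206597e-03, -2.52749316e-03, -6.66088303e-04,
        1.07360323e-05,  9.72783205e-04,  6.20547916e-04]), 'joint_efforts': array([ 2.19691712e-03, -6.69761038e+01,  9.88534167e-01, -3.15502775e+01,
       -6.08159741e-02,  3.74364608e-02,  7.25787140e-05]), 'position': array([0.23273337, 0.57953798, 0.24295639]), 'ee_rot': array([-5.96141878e-01, -3.08436061e+00,  2.42259688e-03]), 'force': array([-0.01683002, -0.55569956, -0.51647211]), 'ft_torque': array([ 0.01020692,  0.02620408, -0.0284481 ]), 'gripper_force': 0.0, 'width': 0.9992942284076378}
kangan 0.69 174 157 [0.584 0.232 0.   ]
kangan 0.25 178 232 [0.385 0.217 0.   ]
square 0.54 239 148 [0.609 0.06  0.   ]
rod_big 0.55 390 249 [ 0.341 -0.339  0.   ]
rod_big 0.51 345 229 [ 0.393 -0.223  0.   ]
band_small 0.65 287 149 [ 0.607 -0.07   0.   ]
rod_small 0.59 117 145 [0.614 0.386 0.   ]
rod_small 0.46 121 181 [0.518 0.371 0.   ]
roller_thick 0.85 286 213 [ 0.437 -0.067  0.   ]
roller_thin 0.79 237 201 [0.468 0.064 0.   ]
compact 0.56 394 192 [ 0.493 -0.352  0.   ]
vial 0.46 175 231 [0.387 0.225 0.   ]
jar 0.57 351 166 [ 0.561 -0.239  0.   ]
```

```bash
python3 - <<'E'
import cv2
im=cv2.imread("pics/top0.png")[100:300,90:440]
cv2.imwrite("pics/top0c.png",cv2.resize(im,(800,457),interpolation=cv2.INTER_CUBIC))
E
```

```text
(no output)
```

View pics/top0c.png

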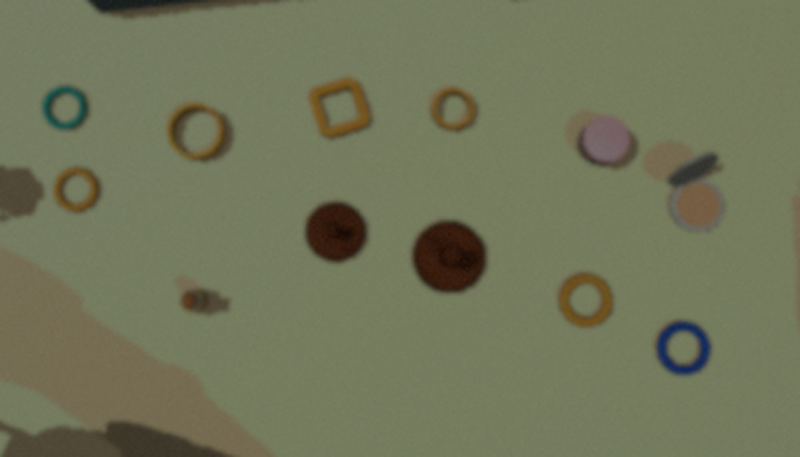

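Listing candidates by full-picture pixel:
- kangan: the only large thin band, at (177,158).
- square: (239,147).
- band_small: (288,148).
- rod_small: gold ring at (124,183). The turquoise ring at (119,147) is the decoy.
- rod_big: gold ring at (346,231). The blue ring at (389,252) is the decoy.
- Rollers: thin at (237,201), thick at (287,212).

The vial is at (176,231), the jar at (355,161) and the compact at (395,190).

```bash
cat >> h.py <<'E'
def go(*targets):
    """targets: (x,y,z,yaw_deg); prints the normalised shift/turn from the present pose"""
    s=observe(); p=np.array(s["position"]); T=R.from_rotvec(s["ee_rot"])
    print("pos",p.round(4),"yaw",np.degrees(np.arctan2(*T.as_matrix()[[1,0],0])).round(1),"q7",s["joints"][6].round(2),"t",s["clock"])
    for x,y,z,a in targets:
        a=np.radians(a); D=np.array([[np.cos(a),np.sin(a),0],[np.sin(a),-np.cos(a),0],[0,0,-1]])
        o=T.inv().apply(np.array([x,y,z])-p)/.15; w=(T.inv()*R.from_matrix(D)).as_rotvec()/2/np.pi
        print((x,y,z),"off",o.round(3).tolist(),"tw",w.round(4).tolist())
E
python3 - <<'E'
from h import *
go((.45,.35,.24,112),(.56,.23,.22,90))
C=cam("wrist"); T=R.from_rotvec(observe()["ee_rot"]); print(T.inv().apply(C[3]-observe()["position"]), T.inv().as_matrix()@C[4])
E
```

```text
pos [0.2329 0.58   0.2438] yaw 158.1 q7 -0.08 t 0.55
(0.45, 0.35, 0.24) off [-1.914, -0.884, 0.025] tw [0.0, 0.0, 0.1281]
(0.56, 0.23, 0.22) off [-2.893, -1.353, 0.158] tw [0.0, -0.0, 0.1892]
[ 0.07400845  0.00040981 -0.14098671] [[ 4.62557329e-04 -9.61973245e-01 -2.73143300e-01]
 [ 9.99999780e-01  5.74706539e-04 -3.30577710e-04]
 [ 4.74984153e-04 -2.73143087e-01  9.61973299e-01]]
```

Request:
{"fn": "jog_arm", "kwargs": {
  "plan": [
    {"offset": [-0.96, -0.45, 0.05], "twist": [0, 0, 0], "fingers": 1},
    {"offset": [-0.96, -0.45, 0.05], "twist": [0, 0, 0], "fingers": 1},
    {"offset": [-0.96, -0.45, 0.05], "twist": [0, 0, 0], "fingers": 1},
    {"offset": [-0.96, -0.45, 0.05], "twist": [0, 0, 0], "fingers": 1}
  ],
  "newtons": 10
}}

```text
clock: 1.05
position: [0.3443, 0.4609, 0.2364]
ee_rot: [0.605, 3.081, -0.001]
force: [-0.9, 1.5, 0.2]
width: 1.0
gripper_force: 0.0
```

Request:
{"fn": "jog_arm", "kwargs": {
  "plan": [
    {"offset": [-0.96, -0.45, 0.05], "twist": [0, 0, 0], "fingers": 1},
    {"offset": [-0.96, -0.45, 0.05], "twist": [0, 0, 0], "fingers": 1},
    {"offset": [-0.96, -0.45, 0.05], "twist": [0, 0, 0], "fingers": 1},
    {"offset": [-0.96, -0.45, 0.05], "twist": [0, 0, 0], "fingers": 1}
  ]
}}

```text
clock: 1.55
position: [0.4517, 0.3455, 0.2288]
ee_rot: [0.603, 3.082, -0.001]
force: [-0.9, 0.8, 0.5]
width: 1.004
gripper_force: 0.0
```

Request:
{"fn": "jog_arm", "kwargs": {
  "plan": [
    {"offset": [-0.96, -0.45, 0.05], "twist": [0, 0, 0.189], "fingers": 1},
    {"offset": [-0.96, -0.45, 0.05], "twist": [0, 0, 0.189], "fingers": 1},
    {"offset": [-0.96, -0.45, 0.05], "twist": [0, 0, 0.189], "fingers": 1},
    {"offset": [-0.96, -0.45, 0.05], "twist": [0, 0, 0.189], "fingers": 1},
    {"offset": [-0.96, -0.45, 0.05], "twist": [0, 0, 0.189], "fingers": 1},
    {"offset": [-0.96, -0.45, 0.05], "twist": [0, 0, 0.189], "fingers": 1},
    {"offset": [-0.96, -0.45, 0.05], "twist": [0, 0, 0.189], "fingers": 1},
    {"offset": [-0.96, -0.45, 0.05], "twist": [0, 0, 0.189], "fingers": 1},
    {"offset": [-0.96, -0.45, 0.05], "twist": [0, 0, 0.189], "fingers": 1}
  ]
}}

```text
clock: 2.68
position: [0.5579, 0.2324, 0.2212]
ee_rot: [-2.216, -2.226, -0.0]
force: [0.1, 0.0, 0.7]
width: 1.002
gripper_force: 0.0
```

```bash
cat >> h.py <<'E'
def meas(t,c,h):
    C=cam(c); 
    for r in landmark_of(t,c)[:2]:
        u,v=r["at"][1]*512,r["at"][0]*384; print(t,c,"lm",round(r["conf"],2),round(u),round(v),toworld(C,u,v,0).round(4)[:2])
    for r in regions_of(t,c)[:2]:
        k=max(cv2.findContours(r["region"].astype(np.uint8),cv2.RETR_EXTERNAL,cv2.CHAIN_APPROX_NONE)[0],key=len).reshape(-1,2)
        w=np.array([toworld(C,u,v,h)[:2] for u,v in k],np.float32)
        (c0,sz,ang)=cv2.minAreaRect(w); print(t,c,"rg",round(r["conf"],2),np.round(c0,4),np.round(sz,4),"ang",round(ang,1))
E
python3 - <<'E'
from h import *
save("wrist","pics/w1.png"); meas("kangan","wrist",.012)
get_image("top")
for t,h in(("kangan",.012),("square",.007),("rod_big",.006),("band_small",.01),("rod_small",.005),("roller_thick",.016),("roller_thin",.014)): meas(t,"top",h)
E
```

```text
kangan wrist rg 0.88 [0.5833 0.2253] [0.0657 0.0672] ang 0.2
kangan top lm 0.62 176 156 [0.5852 0.2279]
kangan top rg 0.45 [0.5855 0.2216] [0.0652 0.0536] ang 32.3
square top lm 0.74 241 146 [0.6151 0.0534]
rod_big top lm 0.64 388 250 [ 0.3396 -0.3342]
rod_big top lm 0.62 345 232 [ 0.3854 -0.2222]
rod_big top rg 0.73 [ 0.3888 -0.2225] [0.0586 0.0598] ang 44.6
rod_big top rg 0.72 [ 0.3374 -0.334 ] [0.058  0.0559] ang 44.8
band_small top lm 0.41 285 146 [ 0.6146 -0.0625]
band_small top rg 0.5 [ 0.5747 -0.2431] [0.0561 0.0588] ang 0.2
roller_thick top lm 0.73 284 213 [ 0.4346 -0.0615]
roller_thick top rg 0.82 [ 0.4377 -0.0635] [0.0789 0.0794] ang 45.1
roller_thin top lm 0.83 235 202 [0.4646 0.0691]
roller_thin top rg 0.88 [0.4672 0.0657] [0.0656 0.0665] ang 26.8
```

View pics/w1.png

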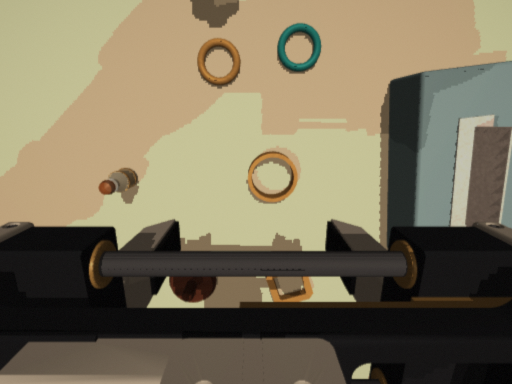

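The kangan is at (272,177), rod_small at (218,61), its turquoise decoy at (299,47), the vial at (115,184), and a blue-grey case on the right has its edge at column 390. I'll check the clearance to the case.

```bash
python3 - <<'E'
from h import *
C=cam("wrist"); 
for u,v in((388,100),(385,220),(430,100)):print(toworld(C,u,v,0).round(3),toworld(C,u,v,.06).round(3))
go((.5833,.2255,.14,112),(.5833,.2255,.022,112),(.5833,.2255,.022,90))
E
```

```text
[0.728 0.322 0.   ] [0.7   0.319 0.06 ]
[0.746 0.16  0.   ] [0.715 0.184 0.06 ]
[0.781 0.322 0.   ] [0.744 0.319 0.06 ]
pos [0.5583 0.2311 0.2212] yaw 90.1 q7 -0.29 t 3.575
(0.5833, 0.2255, 0.14) off [-0.037, 0.167, 0.541] tw [-0.0, -0.0, -0.0609]
(0.5833, 0.2255, 0.022) off [-0.037, 0.167, 1.328] tw [-0.0, -0.0, -0.0609]
(0.5833, 0.2255, 0.022) off [-0.037, 0.167, 1.328] tw [-0.0, -0.0, 0.0002]
```

Request:
{"fn": "jog_arm", "kwargs": {
  "plan": [
    {"offset": [-0.037, 0.167, 0.3], "twist": [0, 0, 0], "fingers": 1},
    {"offset": [-0.037, 0.167, 0.7], "twist": [0, 0, 0], "fingers": 1},
    {"offset": [-0.037, 0.167, 0.9], "twist": [0, 0, 0], "fingers": 1},
    {"offset": [-0.037, 0.167, 0.9], "twist": [0, 0, 0], "fingers": 1}
  ]
}}

```text
clock: 4.08
position: [0.5818, 0.225, 0.084]
ee_rot: [-2.219, -2.222, 0.007]
force: [-1.0, 0.1, 1.1]
width: 0.996
gripper_force: 0.0
```

Request:
{"fn": "jog_arm", "kwargs": {
  "plan": [
    {"offset": [0, 0, 0.2], "twist": [0, 0, 0], "fingers": 1},
    {"offset": [0, 0, 0.42], "twist": [0, 0, 0], "fingers": 1},
    {"offset": [0, 0, 0.42], "twist": [0, 0, 0], "fingers": 0.2},
    {"offset": [0, 0, 0.42], "twist": [0, 0, 0], "fingers": 0.2},
    {"offset": [0, 0, 0.42], "twist": [0, 0, 0], "fingers": 0.2},
    {"offset": [0, 0, 0.42], "twist": [0, 0, 0], "fingers": 0.2},
    {"offset": [0, 0, 0.42], "twist": [0, 0, 0], "fingers": 0.2},
    {"offset": [0, 0, 0.42], "twist": [0, 0, 0], "fingers": 0.2},
    {"offset": [0, 0, 0.42], "twist": [0, 0, 0], "fingers": 0.2},
    {"offset": [0, 0, 0.42], "twist": [0, 0, 0], "fingers": 0.2}
  ]
}}

```text
clock: 5.32
position: [0.5845, 0.2261, 0.025]
ee_rot: [2.219, 2.222, 0.004]
force: [-0.4, 0.2, 8.3]
width: 0.703
gripper_force: 10.0
```

Request:
{"fn": "jog_arm", "kwargs": {
  "plan": [
    {"offset": [0, 0, -0.2], "twist": [0, 0, 0], "fingers": 0.2},
    {"offset": [0, 0, -0.5], "twist": [0, 0, 0], "fingers": 0.2},
    {"offset": [0, 0, -0.75], "twist": [0, 0, 0], "fingers": 0.2},
    {"offset": [-0.3, -0.15, -0.75], "twist": [0, 0, 0], "fingers": 0.2},
    {"offset": [-0.6, -0.3, -0.75], "twist": [0, 0, 0], "fingers": 0.2},
    {"offset": [-0.97, -0.49, -0.75], "twist": [0, 0, 0], "fingers": 0.2},
    {"offset": [-0.97, -0.49, -0.75], "twist": [0, 0, 0], "fingers": 0.2}
  ]
}}

```text
clock: 6.2
position: [0.508, 0.0751, 0.1365]
ee_rot: [-2.227, -2.215, 0.002]
force: [0.2, 1.3, 0.3]
width: 0.705
gripper_force: 10.0
```

Request:
{"fn": "jog_arm", "kwargs": {
  "plan": [
    {"offset": [-0.35, -0.17, 0], "twist": [0, 0, 0], "fingers": 0.2},
    {"offset": [-0.7, -0.35, 0], "twist": [0, 0, 0], "fingers": 0.2},
    {"offset": [-0.96, -0.49, 0], "twist": [0, 0, 0], "fingers": 0.2},
    {"offset": [-0.96, -0.49, 0], "twist": [0, 0, 0], "fingers": 0.2},
    {"offset": [-0.96, -0.49, 0], "twist": [0, 0, 0], "fingers": 0.2}
  ]
}}

```text
clock: 6.82
position: [0.4378, -0.0634, 0.1362]
ee_rot: [2.219, 2.223, 0.002]
force: [0.5, -0.4, -0.8]
width: 0.703
gripper_force: 10.0
```

```bash
python3 - <<'E'
from h import *
go((.437,-.064,.042,90))
save("wrist","pics/w2.png"); meas("kangan","wrist",.12);meas("roller_thick","wrist",.016)
E
```

```text
pos [ 0.4378 -0.0634  0.1362] yaw 90.1 q7 0.24 t 6.825
(0.437, -0.064, 0.042) off [-0.004, -0.006, 0.628] tw [0.0002, -0.0001, 0.0003]
kangan wrist rg 0.9 [ 0.4373 -0.0502] [0.0683 0.0445] ang 0.1
roller_thick wrist lm 0.95 255 189 [ 0.4396 -0.0646]
roller_thick wrist lm 0.18 212 314 [ 0.3896 -0.2213]
roller_thick wrist rg 0.77 [ 0.4406 -0.0449] [0.0481 0.0811] ang 87.1
```

View pics/w2.png

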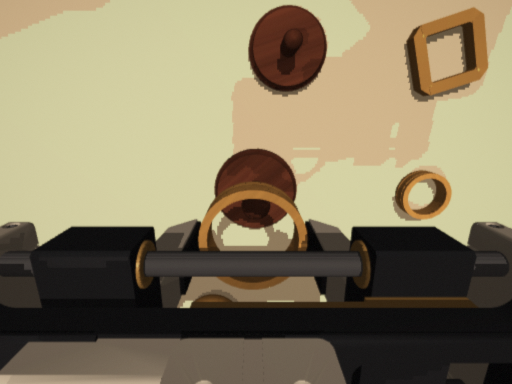

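The kangan is held level, its near rim at (253,185), and the roller's foot is at (256,189) directly below. Lowering now.

Request:
{"fn": "jog_arm", "kwargs": {
  "plan": [
    {"offset": [0, 0.008, 0.15], "twist": [0, 0, 0], "fingers": 0.2},
    {"offset": [0, 0.008, 0.3], "twist": [0, 0, 0], "fingers": 0.2},
    {"offset": [0, 0.008, 0.45], "twist": [0, 0, 0], "fingers": 0.2},
    {"offset": [0, 0.008, 0.56], "twist": [0, 0, 0], "fingers": 0.2},
    {"offset": [0, 0.008, 0.62], "twist": [0, 0, 0], "fingers": 0.2},
    {"offset": [0, 0.008, 0.635], "twist": [0, 0, 0], "fingers": 0.2},
    {"offset": [0, 0.008, 0.635], "twist": [0, 0, 0], "fingers": 0.2}
  ]
}}

```text
clock: 7.95
position: [0.4382, -0.0639, 0.0407]
ee_rot: [-2.22, -2.223, -0.0]
force: [0.8, -0.2, 0.1]
width: 0.703
gripper_force: 10.0
```

Request:
{"fn": "jog_arm", "kwargs": {
  "plan": [
    {"offset": [0, 0, 0.01], "twist": [0, 0, 0], "fingers": 0.2},
    {"offset": [0, 0, 0.01], "twist": [0, 0, 0], "fingers": 0.2},
    {"offset": [0, 0, 0.01], "twist": [0, 0, 0], "fingers": 0.7},
    {"offset": [0, 0, 0.01], "twist": [0, 0, 0], "fingers": 0.7},
    {"offset": [0, 0, 0.01], "twist": [0, 0, 0], "fingers": 0.7},
    {"offset": [0, 0, -0.2], "twist": [0, 0, 0], "fingers": 0.7},
    {"offset": [0, 0, -0.5], "twist": [0, 0, 0], "fingers": 0.7},
    {"offset": [0, 0, -0.9], "twist": [0, 0, 0], "fingers": 1},
    {"offset": [0, 0, -0.9], "twist": [0, 0, 0], "fingers": 1}
  ]
}}

```text
clock: 9.07
position: [0.4405, -0.0643, 0.1791]
ee_rot: [2.216, 2.22, 0.009]
force: [0.6, 1.2, -1.0]
width: 0.984
gripper_force: 0.0
```

Request:
{"fn": "jog_arm", "kwargs": {
  "plan": [
    {"offset": [0.35, 0.5, -0.1], "twist": [0, 0, 0], "fingers": 1},
    {"offset": [0.6, 0.98, -0.15], "twist": [0, 0, 0], "fingers": 1},
    {"offset": [0.6, 0.98, -0.15], "twist": [0, 0, 0], "fingers": 1},
    {"offset": [0.6, 0.98, -0.15], "twist": [0, 0, 0], "fingers": 1},
    {"offset": [0.6, 0.98, -0.15], "twist": [0, 0, 0], "fingers": 1}
  ]
}}

```text
clock: 9.7
position: [0.5838, 0.0254, 0.1967]
ee_rot: [-2.22, -2.222, 0.004]
force: [-0.3, -1.4, -0.2]
width: 0.997
gripper_force: 0.0
```

```bash
python3 - <<'E'
from h import *
save("wrist","pics/w3.png"); meas("square","wrist",.008); meas("kangan","wrist",.03); meas("band_small","wrist",.01);go((.6,.05,.1,90))
E
```

```text
square wrist lm 0.64 277 147 [0.6128 0.0591]
square wrist rg 0.63 [0.613 0.062] [0.0607 0.0613] ang 17.9
kangan wrist lm 0.6 138 242 [ 0.4282 -0.0696]
kangan wrist rg 0.88 [ 0.4327 -0.0382] [0.052  0.0187] ang 35.4
band_small wrist lm 0.6 272 242 [ 0.6103 -0.0687]
band_small wrist rg 0.65 [ 0.6137 -0.0587] [0.0335 0.0498] ang 85.8
pos [0.5845 0.0257 0.1982] yaw 90.0 q7 0.09 t 10.05
(0.6, 0.05, 0.1) off [0.161, 0.103, 0.654] tw [0.0, -0.0001, 0.0001]
```

View pics/w3.png

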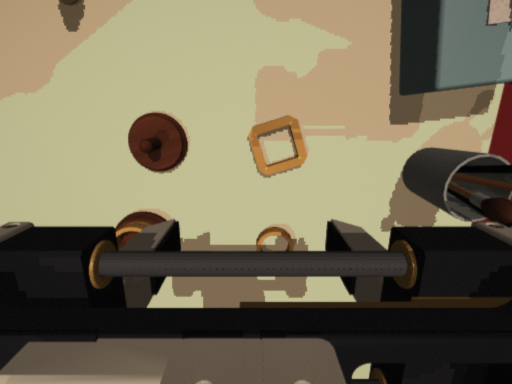

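The square bangle is at (278,146), turned about 18°. A brush cup at (405–512,150–220) is some 0.16 m off, which is clear.

Request:
{"fn": "jog_arm", "kwargs": {
  "plan": [
    {"offset": [0.235, 0.19, 0.2], "twist": [0, 0, -0.05], "fingers": 1},
    {"offset": [0.235, 0.19, 0.5], "twist": [0, 0, -0.05], "fingers": 1},
    {"offset": [0.235, 0.19, 0.8], "twist": [0, 0, -0.05], "fingers": 1},
    {"offset": [0.235, 0.19, 0.8], "twist": [0, 0, -0.05], "fingers": 1},
    {"offset": [0.235, 0.19, 0.8], "twist": [0, 0, -0.05], "fingers": 1}
  ]
}}

```text
clock: 10.68
position: [0.6142, 0.0611, 0.0796]
ee_rot: [1.845, 2.541, 0.002]
force: [-0.3, -0.4, 1.1]
width: 0.996
gripper_force: 0.0
```

Request:
{"fn": "jog_arm", "kwargs": {
  "plan": [
    {"offset": [0, 0, 0.25], "twist": [0, 0, 0], "fingers": 1},
    {"offset": [0, 0, 0.38], "twist": [0, 0, 0], "fingers": 1},
    {"offset": [0, 0, 0.38], "twist": [0, 0, 0], "fingers": 1},
    {"offset": [0, 0, 0.38], "twist": [0, 0, 0], "fingers": 0.1},
    {"offset": [0, 0, 0.38], "twist": [0, 0, 0], "fingers": 0.1},
    {"offset": [0, 0, 0.38], "twist": [0, 0, 0], "fingers": 0.1},
    {"offset": [0, 0, 0.38], "twist": [0, 0, 0], "fingers": 0.1},
    {"offset": [0, 0, 0.38], "twist": [0, 0, 0], "fingers": 0.1},
    {"offset": [0, 0, 0.38], "twist": [0, 0, 0], "fingers": 0.1},
    {"offset": [0, 0, 0.38], "twist": [0, 0, 0], "fingers": 0.1}
  ]
}}

```text
clock: 11.92
position: [0.6135, 0.0615, 0.0214]
ee_rot: [1.845, 2.543, 0.001]
force: [-0.8, 0.3, 4.3]
width: 0.65
gripper_force: 10.0
```

Request:
{"fn": "jog_arm", "kwargs": {
  "plan": [
    {"offset": [0, 0, -0.2], "twist": [0, 0, 0], "fingers": 0.1},
    {"offset": [0, 0, -0.5], "twist": [0, 0, 0], "fingers": 0.1},
    {"offset": [0, 0, -0.8], "twist": [0, 0, 0], "fingers": 0.1},
    {"offset": [-0.1, -0.3, -0.8], "twist": [0, 0, 0], "fingers": 0.1},
    {"offset": [-0.2, -0.68, -0.8], "twist": [0, 0, 0], "fingers": 0.1},
    {"offset": [-0.2, -0.68, -0.8], "twist": [0, 0, 0], "fingers": 0.1}
  ]
}}

```text
clock: 12.68
position: [0.5211, -0.0018, 0.1406]
ee_rot: [-1.849, -2.536, 0.004]
force: [0.5, 1.9, -0.4]
width: 0.647
gripper_force: 10.0
```

Request:
{"fn": "jog_arm", "kwargs": {
  "plan": [
    {"offset": [-0.1, -0.3, 0], "twist": [0, 0, 0], "fingers": 0.1},
    {"offset": [-0.235, -0.69, 0], "twist": [0, 0, 0], "fingers": 0.1},
    {"offset": [-0.235, -0.69, 0], "twist": [0, 0, 0], "fingers": 0.1},
    {"offset": [-0.235, -0.69, 0], "twist": [0, 0, 0], "fingers": 0.1}
  ]
}}

```text
clock: 13.18
position: [0.4392, -0.0641, 0.1413]
ee_rot: [1.845, 2.542, 0.002]
force: [0.6, 0.9, -0.2]
width: 0.653
gripper_force: 10.0
```

```bash
python3 - <<'E'
from h import *
go((.4388,-.064,.0575,108))
save("wrist","pics/w4.png"); meas("roller_thick","wrist",.016); meas("kangan","wrist",.036); meas("square","wrist",.125)
E
```

```text
pos [ 0.4392 -0.0641  0.1413] yaw 108.1 q7 0.52 t 13.175
(0.4388, -0.064, 0.0575) off [0.001, -0.003, 0.559] tw [0.0002, 0.0, 0.0002]
roller_thick wrist lm 0.67 252 187 [ 0.4393 -0.0657]
roller_thick wrist rg 0.75 [ 0.4345 -0.041 ] [0.0785 0.0377] ang 15.8
kangan wrist rg 0.61 [ 0.4315 -0.0413] [0.0575 0.0252] ang 18.2
square wrist rg 0.79 [ 0.4353 -0.0526] [0.0631 0.0433] ang 18.0
```

View pics/w4.png

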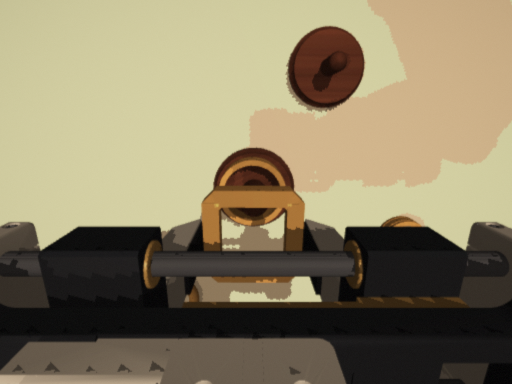

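The kangan lies evenly round the roller on its foot at (254,187), and the square is held level above it. Lowering.

Request:
{"fn": "jog_arm", "kwargs": {
  "plan": [
    {"offset": [0, 0, 0.15], "twist": [0, 0, 0], "fingers": 0.1},
    {"offset": [0, 0, 0.3], "twist": [0, 0, 0], "fingers": 0.1},
    {"offset": [0, 0, 0.42], "twist": [0, 0, 0], "fingers": 0.1},
    {"offset": [0, 0, 0.51], "twist": [0, 0, 0], "fingers": 0.1},
    {"offset": [0, 0, 0.55], "twist": [0, 0, 0], "fingers": 0.1},
    {"offset": [0, 0, 0.565], "twist": [0, 0, 0], "fingers": 0.1},
    {"offset": [0, 0, 0.565], "twist": [0, 0, 0], "fingers": 0.1},
    {"offset": [0, 0, 0.565], "twist": [0, 0, 0], "fingers": 0.1}
  ]
}}

```text
clock: 14.52
position: [0.4386, -0.0644, 0.0565]
ee_rot: [1.844, 2.542, 0.001]
force: [-0.4, 1.0, -1.4]
width: 0.653
gripper_force: 10.0
```

Request:
{"fn": "jog_arm", "kwargs": {
  "plan": [
    {"offset": [0, 0, 0], "twist": [0, 0, 0], "fingers": 0.1},
    {"offset": [0, 0, 0], "twist": [0, 0, 0], "fingers": 0.5},
    {"offset": [0, 0, 0], "twist": [0, 0, 0], "fingers": 0.5},
    {"offset": [0, 0, 0], "twist": [0, 0, 0], "fingers": 0.5},
    {"offset": [0, 0, -0.2], "twist": [0, 0, 0], "fingers": 0.5},
    {"offset": [0, 0, -0.5], "twist": [0, 0, 0], "fingers": 0.5},
    {"offset": [0, 0, -0.95], "twist": [0, 0, 0], "fingers": 1},
    {"offset": [0, 0, -0.95], "twist": [0, 0, 0], "fingers": 1}
  ]
}}

```text
clock: 15.52
position: [0.4405, -0.0647, 0.2024]
ee_rot: [1.842, 2.538, 0.008]
force: [0.6, 0.5, -0.1]
width: 0.917
gripper_force: 0.0
```

Request:
{"fn": "jog_arm", "kwargs": {
  "plan": [
    {"offset": [-0.35, -0.25, 0], "twist": [0, 0, 0.05], "fingers": 1},
    {"offset": [-0.7, -0.5, 0], "twist": [0, 0, 0.05], "fingers": 1},
    {"offset": [-1, -0.7, 0], "twist": [0, 0, 0.05], "fingers": 1},
    {"offset": [-1, -0.7, 0], "twist": [0, 0, 0.05], "fingers": 1},
    {"offset": [-1, -0.7, 0], "twist": [0, 0, 0.05], "fingers": 1}
  ]
}}

```text
clock: 16.15
position: [0.3846, -0.2391, 0.198]
ee_rot: [-2.22, -2.221, 0.001]
force: [0.9, -1.3, 0.1]
width: 0.997
gripper_force: 0.0
```

```bash
python3 - <<'E'
from h import *
save("wrist","pics/w5.png"); meas("rod_big","wrist",.006); meas("square","wrist",.044); go((.388,-.222,.1,90))
E
```

```text
rod_big wrist lm 0.91 259 160 [ 0.3924 -0.2197]
rod_big wrist lm 0.78 220 244 [ 0.34   -0.3362]
rod_big wrist rg 0.95 [ 0.3918 -0.2204] [0.0604 0.0606] ang 0.2
rod_big wrist rg 0.63 [ 0.3377 -0.3211] [0.0607 0.0405] ang 0.2
square wrist rg 0.63 [ 0.44   -0.0796] [0.0676 0.0363] ang 0.3
pos [ 0.3854 -0.2384  0.1985] yaw 90.2 q7 0.63 t 16.4
(0.388, -0.222, 0.1) off [0.109, 0.018, 0.657] tw [-0.0, -0.0001, 0.0006]
```

View pics/w5.png

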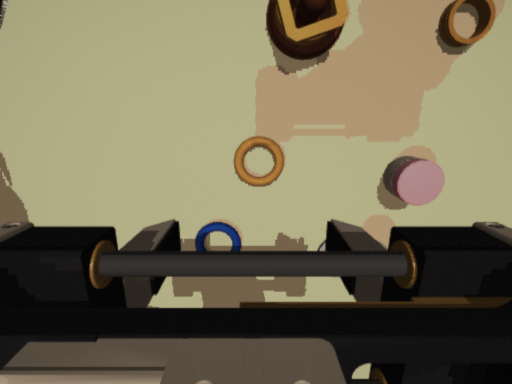

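The gold rod_big is at (259,161) and the blue decoy at (219,240). The square sits on the roller at (310,15). Grasping the gold one.

Request:
{"fn": "jog_arm", "kwargs": {
  "plan": [
    {"offset": [0.12, 0.043, 0.2], "twist": [0, 0, 0], "fingers": 1},
    {"offset": [0.12, 0.043, 0.5], "twist": [0, 0, 0], "fingers": 1},
    {"offset": [0.12, 0.043, 0.8], "twist": [0, 0, 0], "fingers": 1},
    {"offset": [0.12, 0.043, 0.8], "twist": [0, 0, 0], "fingers": 1},
    {"offset": [0.12, 0.043, 0.8], "twist": [0, 0, 0], "fingers": 1}
  ]
}}

```text
clock: 17.02
position: [0.392, -0.2218, 0.0798]
ee_rot: [2.219, 2.223, 0.001]
force: [-0.7, 0.2, 0.7]
width: 0.998
gripper_force: 0.0
```

Request:
{"fn": "jog_arm", "kwargs": {
  "plan": [
    {"offset": [0, 0, 0.25], "twist": [0, 0, 0], "fingers": 1},
    {"offset": [0, 0, 0.39], "twist": [0, 0, 0], "fingers": 1},
    {"offset": [0, 0, 0.39], "twist": [0, 0, 0], "fingers": 1},
    {"offset": [0, 0, 0.39], "twist": [0, 0, 0], "fingers": 0.1},
    {"offset": [0, 0, 0.39], "twist": [0, 0, 0], "fingers": 0.1},
    {"offset": [0, 0, 0.39], "twist": [0, 0, 0], "fingers": 0.1},
    {"offset": [0, 0, 0.39], "twist": [0, 0, 0], "fingers": 0.1},
    {"offset": [0, 0, 0.39], "twist": [0, 0, 0], "fingers": 0.1},
    {"offset": [0, 0, 0.39], "twist": [0, 0, 0], "fingers": 0.1},
    {"offset": [0, 0, 0.39], "twist": [0, 0, 0], "fingers": 0.1}
  ]
}}

```text
clock: 18.27
position: [0.3917, -0.2217, 0.0206]
ee_rot: [2.22, 2.223, 0.001]
force: [0.1, 0.5, 7.5]
width: 0.666
gripper_force: 10.0
```

Request:
{"fn": "jog_arm", "kwargs": {
  "plan": [
    {"offset": [0, 0, -0.2], "twist": [0, 0, 0], "fingers": 0.1},
    {"offset": [0, 0, -0.5], "twist": [0, 0, 0], "fingers": 0.1},
    {"offset": [0, 0, -0.8], "twist": [0, 0, 0], "fingers": 0.1},
    {"offset": [0, 0, -0.8], "twist": [0, 0, 0], "fingers": 0.1},
    {"offset": [0.3, 0.1, -0.8], "twist": [0, 0, 0], "fingers": 0.1},
    {"offset": [0.6, 0.2, -0.8], "twist": [0, 0, 0], "fingers": 0.1},
    {"offset": [1, 0.313, -0.8], "twist": [0, 0, 0], "fingers": 0.1},
    {"offset": [1, 0.313, -0.8], "twist": [0, 0, 0], "fingers": 0.1},
    {"offset": [1, 0.313, -0.8], "twist": [0, 0, 0], "fingers": 0.1}
  ]
}}

```text
clock: 19.4
position: [0.4374, -0.0717, 0.1396]
ee_rot: [-2.218, -2.223, 0.002]
force: [-0.1, -0.1, -0.3]
width: 0.666
gripper_force: 10.0
```

```bash
python3 - <<'E'
from h import *
go((.4388,-.064,.0686,90))
save("wrist","pics/w6.png"); meas("roller_thick","wrist",.016)
E
```

```text
pos [ 0.4374 -0.0717  0.1396] yaw 90.1 q7 0.31 t 19.4
(0.4388, -0.064, 0.0686) off [0.051, 0.01, 0.473] tw [-0.0002, 0.0001, 0.0004]
roller_thick wrist lm 0.93 255 180 [ 0.4394 -0.0663]
roller_thick wrist rg 0.88 [ 0.4491 -0.0434] [0.0385 0.0799] ang 65.0
```

View pics/w6.png

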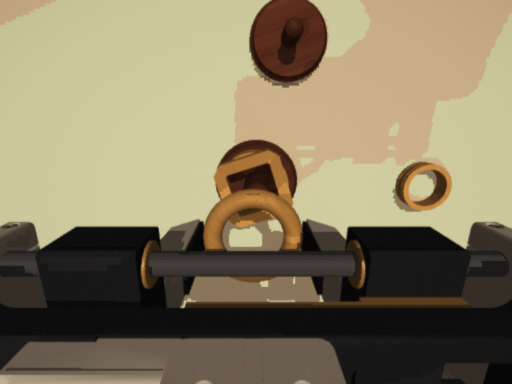

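The rod is level at (253,235), and the square lies round the roller at (255,187). Shifting the last 8 mm and lowering.

Request:
{"fn": "jog_arm", "kwargs": {
  "plan": [
    {"offset": [0.05, 0.01, 0.05], "twist": [0, 0, 0], "fingers": 0.1},
    {"offset": [0.05, 0.01, 0.15], "twist": [0, 0, 0], "fingers": 0.1},
    {"offset": [0.05, 0.01, 0.27], "twist": [0, 0, 0], "fingers": 0.1},
    {"offset": [0.05, 0.01, 0.38], "twist": [0, 0, 0], "fingers": 0.1},
    {"offset": [0.05, 0.01, 0.44], "twist": [0, 0, 0], "fingers": 0.1},
    {"offset": [0.05, 0.01, 0.47], "twist": [0, 0, 0], "fingers": 0.1},
    {"offset": [0.05, 0.01, 0.478], "twist": [0, 0, 0], "fingers": 0.1},
    {"offset": [0.05, 0.01, 0.478], "twist": [0, 0, 0], "fingers": 0.1}
  ]
}}

```text
clock: 20.55
position: [0.4397, -0.0642, 0.0688]
ee_rot: [2.22, 2.223, 0.001]
force: [0.2, -0.3, -0.8]
width: 0.668
gripper_force: 10.0
```

Request:
{"fn": "jog_arm", "kwargs": {
  "plan": [
    {"offset": [0, 0, 0.007], "twist": [0, 0, 0], "fingers": 0.1},
    {"offset": [0, 0, 0.007], "twist": [0, 0, 0], "fingers": 0.1},
    {"offset": [0, 0, 0.007], "twist": [0, 0, 0], "fingers": 0.5},
    {"offset": [0, 0, 0.007], "twist": [0, 0, 0], "fingers": 0.5},
    {"offset": [0, 0, 0.007], "twist": [0, 0, 0], "fingers": 0.5},
    {"offset": [0, 0, -0.2], "twist": [0, 0, 0], "fingers": 0.5},
    {"offset": [0, 0, -0.5], "twist": [0, 0, 0], "fingers": 0.5},
    {"offset": [0, 0, -0.85], "twist": [0, 0, 0], "fingers": 0.5},
    {"offset": [0, 0, -0.85], "twist": [0, 0, 0], "fingers": 0.5}
  ]
}}

```text
clock: 21.68
position: [0.4418, -0.0642, 0.1992]
ee_rot: [2.217, 2.22, 0.009]
force: [0.1, 0.4, -0.8]
width: 0.749
gripper_force: 0.0
```

Request:
{"fn": "jog_arm", "kwargs": {
  "plan": [
    {"offset": [-0.08, 0.5, 0], "twist": [0, 0, 0], "fingers": 0.7},
    {"offset": [-0.17, 1, 0], "twist": [0, 0, 0], "fingers": 0.7},
    {"offset": [-0.17, 1, 0], "twist": [0, 0, 0], "fingers": 0.7},
    {"offset": [-0.17, 1, 0], "twist": [0, 0, 0], "fingers": 0.7},
    {"offset": [-0.17, 1, 0], "twist": [0, 0, 0], "fingers": 0.7}
  ]
}}

```text
clock: 22.3
position: [0.5884, -0.0893, 0.195]
ee_rot: [-2.219, -2.221, 0.002]
force: [-0.8, 0.7, -0.1]
width: 0.85
gripper_force: 0.0
```

```bash
python3 - <<'E'
from h import *
save("wrist","pics/w7.png"); meas("band_small","wrist",.010); meas("roller_thin","wrist",.014); meas("jar","wrist",.042); go((.612,-.066,.1,90))
E
```

```text
band_small wrist lm 0.62 271 158 [ 0.6101 -0.068 ]
band_small wrist rg 0.95 [ 0.6124 -0.0699] [0.0482 0.0497] ang 0.1
roller_thin wrist lm 0.64 143 37 [0.4669 0.0663]
roller_thin wrist rg 0.88 [0.4717 0.0637] [0.071  0.0662] ang 0.1
jar wrist rg 0.84 [ 0.5739 -0.2259] [0.0518 0.0346] ang 0.1
pos [ 0.5893 -0.0891  0.1963] yaw 90.1 q7 0.36 t 22.65
(0.612, -0.066, 0.1) off [0.154, 0.151, 0.642] tw [0.0, -0.0001, 0.0002]
```

View pics/w7.png

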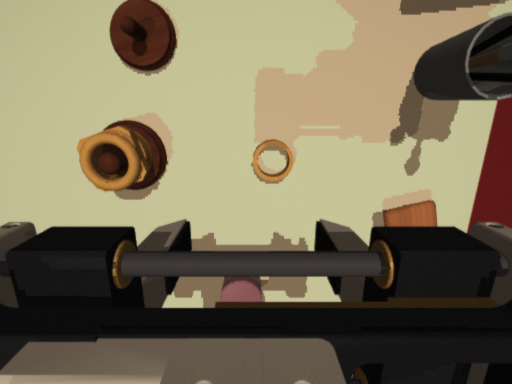

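The thick roller's stack sits neatly at (118,157). band_small is at (272,160), with nothing near it. Grasping.

Request:
{"fn": "jog_arm", "kwargs": {
  "plan": [
    {"offset": [0.134, 0.151, 0.2], "twist": [0, 0, 0], "fingers": 0.7},
    {"offset": [0.134, 0.151, 0.5], "twist": [0, 0, 0], "fingers": 0.7},
    {"offset": [0.134, 0.151, 0.8], "twist": [0, 0, 0], "fingers": 0.7},
    {"offset": [0.134, 0.151, 0.8], "twist": [0, 0, 0], "fingers": 0.7},
    {"offset": [0.134, 0.151, 0.8], "twist": [0, 0, 0], "fingers": 0.7}
  ]
}}

```text
clock: 23.28
position: [0.6131, -0.0696, 0.0776]
ee_rot: [2.219, 2.222, 0.002]
force: [0.5, 0.2, 0.4]
width: 0.849
gripper_force: 0.0
```

Request:
{"fn": "jog_arm", "kwargs": {
  "plan": [
    {"offset": [0, 0, 0.25], "twist": [0, 0, 0], "fingers": 0.7},
    {"offset": [0, 0, 0.37], "twist": [0, 0, 0], "fingers": 0.7},
    {"offset": [0, 0, 0.37], "twist": [0, 0, 0], "fingers": 0.7},
    {"offset": [0, 0, 0.37], "twist": [0, 0, 0], "fingers": -0.15},
    {"offset": [0, 0, 0.37], "twist": [0, 0, 0], "fingers": -0.15},
    {"offset": [0, 0, 0.37], "twist": [0, 0, 0], "fingers": -0.15},
    {"offset": [0, 0, 0.37], "twist": [0, 0, 0], "fingers": -0.15},
    {"offset": [0, 0, 0.37], "twist": [0, 0, 0], "fingers": -0.15},
    {"offset": [0, 0, 0.37], "twist": [0, 0, 0], "fingers": -0.15},
    {"offset": [0, 0, 0.37], "twist": [0, 0, 0], "fingers": -0.15}
  ]
}}

```text
clock: 24.52
position: [0.6125, -0.0692, 0.021]
ee_rot: [2.22, 2.223, 0.001]
force: [-1.0, 0.3, 6.3]
width: 0.514
gripper_force: 10.0
```

Request:
{"fn": "jog_arm", "kwargs": {
  "plan": [
    {"offset": [0, 0, -0.2], "twist": [0, 0, 0], "fingers": -0.15},
    {"offset": [0, 0, -0.5], "twist": [0, 0, 0], "fingers": -0.15},
    {"offset": [0, 0, -0.75], "twist": [0, 0, 0], "fingers": -0.15},
    {"offset": [0.2, -0.2, -0.75], "twist": [0, 0, 0], "fingers": -0.15},
    {"offset": [0.45, -0.48, -0.75], "twist": [0, 0, 0], "fingers": -0.15},
    {"offset": [0.7, -0.75, -0.75], "twist": [0, 0, 0], "fingers": -0.15},
    {"offset": [0.898, -0.963, -0.75], "twist": [0, 0, 0], "fingers": -0.15},
    {"offset": [0.898, -0.963, -0.75], "twist": [0, 0, 0], "fingers": -0.15},
    {"offset": [0.898, -0.963, -0.75], "twist": [0, 0, 0], "fingers": -0.15}
  ]
}}

```text
clock: 25.65
position: [0.4683, 0.0651, 0.1333]
ee_rot: [2.219, 2.223, 0.001]
force: [0.5, -0.2, 0.5]
width: 0.514
gripper_force: 10.0
```

```bash
python3 - <<'E'
from h import *
go((.4675,.0655,.035,90))
save("wrist","pics/w8.png"); meas("roller_thin","wrist",.014)
E
```

```text
pos [0.4683 0.0651 0.1333] yaw 90.1 q7 0.07 t 25.65
(0.4675, 0.0655, 0.035) off [0.003, -0.006, 0.655] tw [0.0002, 0.0, 0.0003]
roller_thin wrist lm 0.66 253 188 [0.4687 0.0642]
roller_thin wrist rg 0.91 [0.4684 0.0754] [0.0665 0.0523] ang 0.0
```

View pics/w8.png

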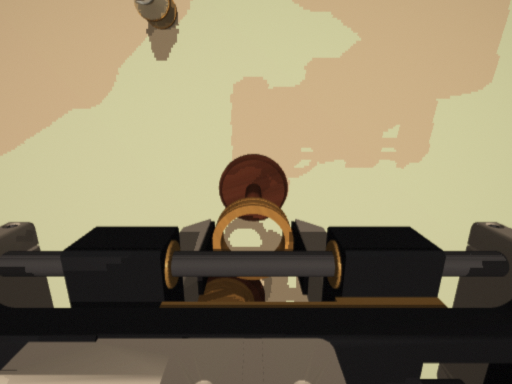

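The band is level at (253,240) over the foot at (253,188). Lowering and releasing, then on to rod_small.

Request:
{"fn": "jog_arm", "kwargs": {
  "plan": [
    {"offset": [0, 0, 0.15], "twist": [0, 0, 0], "fingers": -0.15},
    {"offset": [0, 0, 0.3], "twist": [0, 0, 0], "fingers": -0.15},
    {"offset": [0, 0, 0.45], "twist": [0, 0, 0], "fingers": -0.15},
    {"offset": [0, 0, 0.56], "twist": [0, 0, 0], "fingers": -0.15},
    {"offset": [0, 0, 0.63], "twist": [0, 0, 0], "fingers": -0.15},
    {"offset": [0, 0, 0.66], "twist": [0, 0, 0], "fingers": -0.15},
    {"offset": [0, 0, 0.663], "twist": [0, 0, 0], "fingers": -0.15},
    {"offset": [0, 0, 0.663], "twist": [0, 0, 0], "fingers": -0.15}
  ]
}}

```text
clock: 26.8
position: [0.468, 0.0652, 0.0339]
ee_rot: [2.22, 2.222, 0.001]
force: [0.5, 0.4, -0.9]
width: 0.516
gripper_force: 10.0
```

Request:
{"fn": "jog_arm", "kwargs": {
  "plan": [
    {"offset": [0, 0, 0], "twist": [0, 0, 0], "fingers": 0.3},
    {"offset": [0, 0, 0], "twist": [0, 0, 0], "fingers": 0.3},
    {"offset": [0, 0, 0], "twist": [0, 0, 0], "fingers": 0.3},
    {"offset": [0, 0, 0], "twist": [0, 0, 0], "fingers": 0.3},
    {"offset": [0, 0, -0.2], "twist": [0, 0, 0], "fingers": 0.3},
    {"offset": [0, 0, -0.5], "twist": [0, 0, 0], "fingers": 0.3},
    {"offset": [0, 0, -1], "twist": [0, 0, 0], "fingers": 0.3},
    {"offset": [0, 0, -1], "twist": [0, 0, 0], "fingers": 0.3}
  ]
}}

```text
clock: 27.8
position: [0.4694, 0.0654, 0.1869]
ee_rot: [2.218, 2.221, 0.008]
force: [-0.6, -0.6, -0.2]
width: 0.648
gripper_force: 0.0
```

Request:
{"fn": "jog_arm", "kwargs": {
  "plan": [
    {"offset": [0.4, 0.05, 0], "twist": [0, 0, 0], "fingers": 0.7},
    {"offset": [0.9, 0.14, 0], "twist": [0, 0, 0], "fingers": 0.7},
    {"offset": [0.9, 0.14, 0], "twist": [0, 0, 0], "fingers": 0.7},
    {"offset": [0.9, 0.14, 0], "twist": [0, 0, 0], "fingers": 0.7}
  ]
}}

```text
clock: 28.3
position: [0.4879, 0.2007, 0.1828]
ee_rot: [2.218, 2.225, -0.002]
force: [0.3, -0.7, -0.3]
width: 0.849
gripper_force: 0.0
```

Request:
{"fn": "jog_arm", "kwargs": {
  "plan": [
    {"offset": [0.4, 0.05, 0], "twist": [0, 0, 0], "fingers": 0.7},
    {"offset": [0.9, 0.14, 0], "twist": [0, 0, 0], "fingers": 0.7},
    {"offset": [0.9, 0.14, 0], "twist": [0, 0, 0], "fingers": 0.7},
    {"offset": [0.9, 0.14, 0], "twist": [0, 0, 0], "fingers": 0.7},
    {"offset": [0.9, 0.14, 0], "twist": [0, 0, 0], "fingers": 0.7}
  ]
}}

```text
clock: 28.92
position: [0.5097, 0.3322, 0.1837]
ee_rot: [2.223, 2.219, -0.002]
force: [0.9, -0.5, -0.3]
width: 0.847
gripper_force: 0.0
```

```bash
python3 - <<'E'
from h import *
save("wrist","pics/w9.png"); meas("rod_small","wrist",.005); go((.515,.37,.1,90))
E
```

```text
rod_small wrist lm 0.95 339 136 [0.6101 0.3813]
rod_small wrist lm 0.89 260 151 [0.5186 0.3635]
rod_small wrist rg 0.77 [0.516  0.3659] [0.0509 0.0505] ang 45.8
rod_small wrist rg 0.77 [0.6121 0.3831] [0.0496 0.0508] ang 89.9
pos [0.5095 0.3334 0.1839] yaw 89.9 q7 -0.36 t 29.075
(0.515, 0.37, 0.1) off [0.244, 0.036, 0.559] tw [0.0, 0.0, -0.0002]
```

View pics/w9.png

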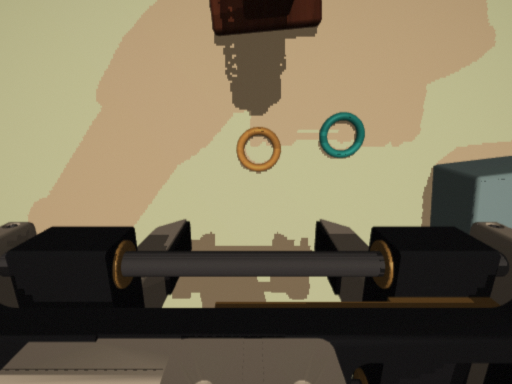

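The gold rod_small is at (259,149) and the turquoise decoy at (342,135). I'll narrow the fingers so they stay clear of the decoy.

Request:
{"fn": "jog_arm", "kwargs": {
  "plan": [
    {"offset": [0.217, 0.043, 0.2], "twist": [0, 0, 0], "fingers": 0.5},
    {"offset": [0.217, 0.043, 0.5], "twist": [0, 0, 0], "fingers": 0.5},
    {"offset": [0.217, 0.043, 0.75], "twist": [0, 0, 0], "fingers": 0.5},
    {"offset": [0.217, 0.043, 0.75], "twist": [0, 0, 0], "fingers": 0.5},
    {"offset": [0.217, 0.043, 0.75], "twist": [0, 0, 0], "fingers": 0.5}
  ]
}}

```text
clock: 29.7
position: [0.5166, 0.3677, 0.0727]
ee_rot: [2.221, 2.222, 0.003]
force: [0.8, 1.1, -0.8]
width: 0.751
gripper_force: 0.0
```

Request:
{"fn": "jog_arm", "kwargs": {
  "plan": [
    {"offset": [0, 0, 0.25], "twist": [0, 0, 0], "fingers": 0.5},
    {"offset": [0, 0, 0.35], "twist": [0, 0, 0], "fingers": 0.5},
    {"offset": [0, 0, 0.35], "twist": [0, 0, 0], "fingers": 0.5},
    {"offset": [0, 0, 0.35], "twist": [0, 0, 0], "fingers": -0.1},
    {"offset": [0, 0, 0.35], "twist": [0, 0, 0], "fingers": -0.1},
    {"offset": [0, 0, 0.35], "twist": [0, 0, 0], "fingers": -0.1},
    {"offset": [0, 0, 0.35], "twist": [0, 0, 0], "fingers": -0.1},
    {"offset": [0, 0, 0.35], "twist": [0, 0, 0], "fingers": -0.1},
    {"offset": [0, 0, 0.35], "twist": [0, 0, 0], "fingers": -0.1}
  ]
}}

```text
clock: 30.82
position: [0.5161, 0.3683, 0.0195]
ee_rot: [-2.22, -2.223, -0.002]
force: [-0.8, -1.9, 5.8]
width: 0.561
gripper_force: 10.0
```

Request:
{"fn": "jog_arm", "kwargs": {
  "plan": [
    {"offset": [0, 0, -0.2], "twist": [0, 0, 0], "fingers": -0.1},
    {"offset": [0, 0, -0.5], "twist": [0, 0, 0], "fingers": -0.1},
    {"offset": [0, 0, -0.75], "twist": [0, 0, 0], "fingers": -0.1},
    {"offset": [-0.3, -0.05, -0.75], "twist": [0, 0, 0], "fingers": -0.1},
    {"offset": [-0.65, -0.1, -0.75], "twist": [0, 0, 0], "fingers": -0.1},
    {"offset": [-1, -0.16, -0.75], "twist": [0, 0, 0], "fingers": -0.1},
    {"offset": [-1, -0.16, -0.75], "twist": [0, 0, 0], "fingers": -0.1}
  ]
}}

```text
clock: 31.7
position: [0.4913, 0.2131, 0.1316]
ee_rot: [2.227, 2.216, -0.002]
force: [-0.1, 1.3, -0.5]
width: 0.554
gripper_force: 10.0
```

Request:
{"fn": "jog_arm", "kwargs": {
  "plan": [
    {"offset": [-0.35, -0.05, 0], "twist": [0, 0, 0], "fingers": -0.1},
    {"offset": [-0.7, -0.1, 0], "twist": [0, 0, 0], "fingers": -0.1},
    {"offset": [-1, -0.16, 0], "twist": [0, 0, 0], "fingers": -0.1},
    {"offset": [-1, -0.16, 0], "twist": [0, 0, 0], "fingers": -0.1},
    {"offset": [-1, -0.16, 0], "twist": [0, 0, 0], "fingers": -0.1}
  ]
}}

```text
clock: 32.33
position: [0.4686, 0.069, 0.1312]
ee_rot: [-2.219, -2.224, -0.001]
force: [0.3, 1.6, -0.5]
width: 0.559
gripper_force: 10.0
```

```bash
python3 - <<'E'
from h import *
go((.468,.066,.0495,90))
save("wrist","pics/w10.png"); meas("roller_thin","wrist",.014); meas("band_small","wrist",.03)
E
```

```text
pos [0.4686 0.069  0.1312] yaw 90.1 q7 0.07 t 32.325
(0.468, 0.066, 0.0495) off [-0.02, -0.004, 0.545] tw [0.0001, -0.0001, 0.0003]
roller_thin wrist lm 0.92 255 192 [0.4706 0.0652]
roller_thin wrist rg 0.83 [0.4682 0.0773] [0.0662 0.0512] ang 0.2
band_small wrist lm 0.84 250 194 [0.466  0.0632]
```

View pics/w10.png

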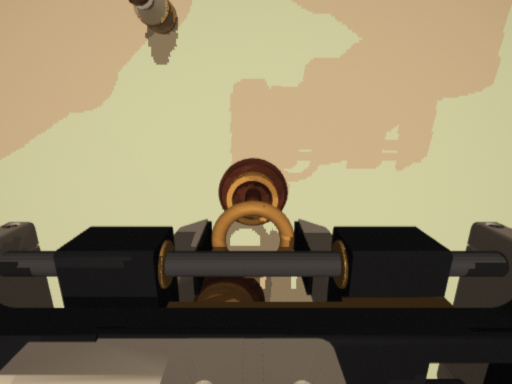

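The band sits round the thin roller at (253,195), and the small rod is level above it. Lowering.

Request:
{"fn": "jog_arm", "kwargs": {
  "plan": [
    {"offset": [-0.02, 0, 0.1], "twist": [0, 0, 0], "fingers": -0.1},
    {"offset": [-0.02, 0, 0.25], "twist": [0, 0, 0], "fingers": -0.1},
    {"offset": [-0.02, 0, 0.38], "twist": [0, 0, 0], "fingers": -0.1},
    {"offset": [-0.02, 0, 0.47], "twist": [0, 0, 0], "fingers": -0.1},
    {"offset": [-0.02, 0, 0.52], "twist": [0, 0, 0], "fingers": -0.1},
    {"offset": [-0.02, 0, 0.545], "twist": [0, 0, 0], "fingers": -0.1},
    {"offset": [-0.02, 0, 0.55], "twist": [0, 0, 0], "fingers": -0.1},
    {"offset": [-0.02, 0, 0.55], "twist": [0, 0, 0], "fingers": -0.1}
  ]
}}

```text
clock: 33.58
position: [0.4681, 0.0648, 0.0489]
ee_rot: [-2.22, -2.223, -0.001]
force: [-0.2, -0.5, 0.7]
width: 0.56
gripper_force: 10.0
```

Request:
{"fn": "jog_arm", "kwargs": {
  "plan": [
    {"offset": [0, 0, 0], "twist": [0, 0, 0], "fingers": 0.4},
    {"offset": [0, 0, 0], "twist": [0, 0, 0], "fingers": 0.4},
    {"offset": [0, 0, 0], "twist": [0, 0, 0], "fingers": 0.4},
    {"offset": [0, 0, 0], "twist": [0, 0, 0], "fingers": 0.4},
    {"offset": [0, 0, -0.2], "twist": [0, 0, 0], "fingers": 0.4},
    {"offset": [0, 0, -0.5], "twist": [0, 0, 0], "fingers": 0.4},
    {"offset": [0, 0, -1], "twist": [0, 0, 0], "fingers": 0.4},
    {"offset": [0, 0, -1], "twist": [0, 0, 0], "fingers": 0.4}
  ]
}}

```text
clock: 34.58
position: [0.4699, 0.0649, 0.202]
ee_rot: [2.219, 2.221, 0.009]
force: [-0.4, 1.1, -0.4]
width: 0.699
gripper_force: 0.0
```

Request:
{"fn": "jog_arm", "kwargs": {
  "plan": [
    {"offset": [-0.5, 0, 0], "twist": [0, 0, 0], "fingers": 0.4},
    {"offset": [-1, 0, 0], "twist": [0, 0, 0], "fingers": 0.4},
    {"offset": [-1, 0, 0], "twist": [0, 0, 0], "fingers": 0.4},
    {"offset": [-1, 0, 0], "twist": [0, 0, 0], "fingers": 0.4},
    {"offset": [-1, 0, 0], "twist": [0, 0, 0], "fingers": 0.4}
  ]
}}

```text
clock: 35.2
position: [0.4681, -0.0842, 0.1981]
ee_rot: [-2.218, -2.223, 0.001]
force: [-0.1, 0.2, -0.3]
width: 0.699
gripper_force: 0.0
```

```bash
python3 - <<'E'
from h import *
a=save("wrist","pics/w11.png"); b=get_image("side"); go((.468,.066,.05,90))
C=cam("side")
for P in((.4385,-.064,.03),(.468,.066,.03)): print(topix(C,P))
u,v=map(int,topix(C,(.45,0,.04)))
c=cv2.resize(b[max(v-60,0):v+60,u-80:u+80],(640,480),interpolation=cv2.INTER_CUBIC)
cv2.imwrite("pics/s11.png",c[:,:,::-1])
E
```

```text
pos [ 0.4683 -0.0838  0.1982] yaw 90.2 q7 0.34 t 35.3
(0.468, 0.066, 0.05) off [0.998, 0.002, 0.989] tw [-0.0001, -0.0001, 0.0006]
(np.float64(227.94643111898316), np.float64(207.337263266483))
(np.float64(233.61860769531938), np.float64(170.24936620209186))
```

View pics/w11.png

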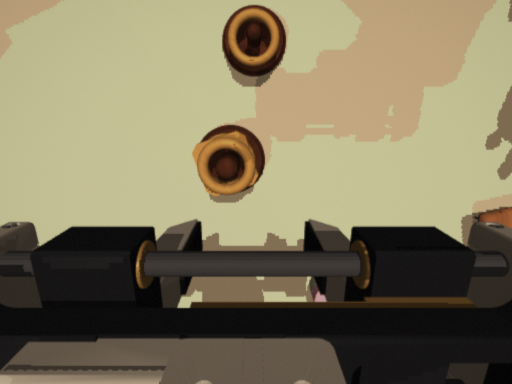

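View pics/s11.png

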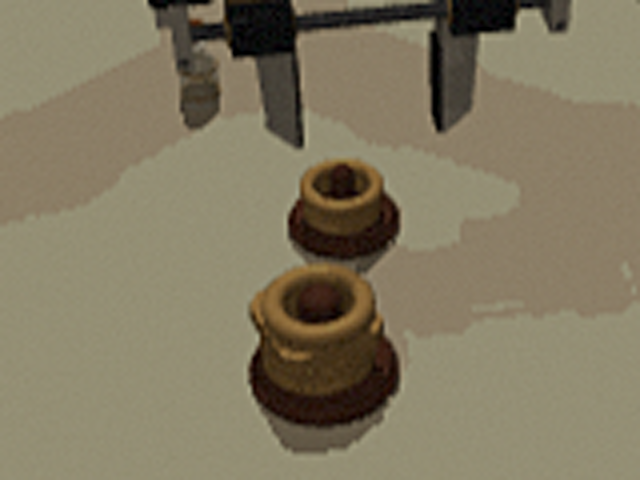

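Both stacks lie flat and centred round their rollers: the thick at (228,160) and the thin at (253,40) in the wrist view, with the side view agreeing. The gripper is clear, so I'm handing in.

```bash
python3 -c "
from cell import *
print(sign_off())"
```

```text
the job is handed in; nothing more can be done
None
```

I placed all five bangles on their rollers in the stated order and handed the job in at about 35 s. The last wrist and side views show both stacks flat and centred, but the hand-in returned no verdict.

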